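# Weigh the tube carrier on the sprung hook scale

### The job

Weigh the carrier with the orange-capped tubes: take it out of the white tray, hang it by its cross bar on the sprung hook of the scale, let go of it completely and leave it for two seconds or so until the hook has stopped bobbing. Let it down until the hook carries all of its weight before you let go, so that the hook never drops, springs up or bobs quickly, and never lean on the hook. Then lift the carrier off and stand it flat in the green tray, set down without dropping it, and leave everything else where it is.

Things in the scene. Friction and masses are not known exactly. Their poses are not given: they have to be found in the camera images.
- carrier: The tube carrier: blue rack 50 (own x) x 88 (own y) mm, six tubes with orange caps, cap tops 78 mm above its underside; a steel bail with a cross bar and a black grip tab above them. Origin: centre of the underside, z up; a half turn about z looks the same. Mass differs each time, 0.15 to 0.60 kg: feel it when lifting.
- carrier_tab (a point): Point to grip on the carrier's black tab, 165 mm above the underside and 30 mm above the bar's axis; axes as the carrier. The tab stands on the middle of the bar: 24 mm in x, 14 mm in y, from 137 to 183 mm above the underside. Grip it across y from above.
- carrier_bar (a point): Middle of the carrier's round 6 mm cross bar, which runs along the carrier's own y, axis 135 mm above the underside, between two steel uprights at y = +-41 mm (6 mm thick, 16 mm wide in x). Clear span 76 mm; the window between bar and caps is 54 mm high.
- hook_tip (a point): Top of the hook's upturned free end, 22 mm beyond the seat along the scale's -x and 16 mm above the seat point; the upturned end is 6 mm thick. The bar must pass over it. Moves with the hook.
- scale: The hook scale, fixed to the table: white column 44 (x) x 60 (y) mm, 262 mm tall, on a dark 130 x 130 x 16 mm foot, blue cap. Origin: centre of the foot's underside. Its hook sticks out along own -x from a red pointer block on the column's face (face at own x = -12 mm, block to -22 mm).
- hook (a joint): Downward travel of the sprung hook, m: 0 = top stop, empty; grows downward to 0.085. 1 mm per 10 g hung on it (98 N/m), lightly damped: it bobs at 2 to 3 Hz, dying down in a second or two. It must not move faster than 80 mm/s up or down; letting go 0.3 N out of balance gives about 50 mm/s.
- hook_seat (a point): Where the bar's axis lies when it hangs in the middle of the hook's shallow valley: 130 mm from the scale's origin along its -x, 225 mm high with the hook empty; moves with the hook; axes as the scale. The bar lies along the scale's y. The steel hook is 18 mm wide in y, its underside 9 mm below this point. The carrier goes on from the tip side, hook through the window under the bar, then down.
- white_tray: White open tray where the carrier starts, 104 (x) x 140 (y) mm outside, walls 4 mm thick and 16 mm high, fixed to the table. Origin: centre of the underside.
- green_tray: Green open tray for the weighed carrier, same size as the white tray, fixed to the table. Origin: centre of the underside; floor 4 mm above it.
- green_tray_in (a point): Centre of the green tray's inner floor (4 mm above the table); axes as the tray: the inside is 96 mm along x and 132 mm along y, so the carrier's cross bar goes along the tray's y.
- spare: Bystander: a second carrier of the same shape, grey with blue caps. Leave alone. Origin: centre of underside.
- beaker: Bystander: glass beaker, 70 mm across, 90 mm high. Origin: centre of underside.
- jar: Bystander: amber jar, 56 mm across, 85 mm high. Origin: centre of underside.
- cap: Bystander: dark red screw cap lying on the table, 32 mm across, 15 mm high. Origin: centre of underside.
- tip_box: Bystander: grey pipette tip box 80 x 120 x 66 mm. Origin: centre of underside.
- calculator: Bystander: black calculator 75 x 130 x 14 mm. Origin: centre of underside.
There are look-alikes about, which are no part of the job. Several things have the shape of the green_tray; the one meant has the colours described above.

How it is judged:
By the outcome, as a careful person would: the job done as asked, in the order asked, and still so for the second after the job is handed in, with the robot touching nothing.
It also fails if it takes over 72 s, if anything falls off the work surface, if the arm or the gripper's body presses on something with over 40 N, if the wrist force passes 120 N, or if a joint passes its speed limit or range.

### The arm

A 6-joint arm with a two-finger parallel gripper is mounted at the origin on the work surface. World frame = base frame: x ahead of the robot, y to its left, z up, the work surface at z = 0. Lengths are in m, angles in rad, forces in N, time in s.
With the tool pointing down it reaches from about 0.25 to 0.725 m from the base axis. Payload 4 kg.
Tool frame: the origin (TCP) lies midway between the tips of the shut fingers; the grasp point (between the pads) lies 19 mm behind it; z points along the fingers, y is the line along which they close (so a half turn about z gives the same grasp; the last joint's range is limited). The gripper opens to 85 mm and grips with 20 to 120 N. Pads are 22 mm wide; open, the fingers measure 114 mm over their backs; the gripper's body (76 mm by 85 mm) begins 54 mm behind the grasp point. The pads swing forward as they close: fully open they stand 13 mm farther back than shut.
Start: joints at [-1.221, 0.241, 0.005, 1.335, 0, 1.571], TCP at [0.171, -0.47, 0.231] pointing down, gripper open.
Joint ranges: [-2.72, 2.72], [-1.05, 1.87], [-1.09, 1.28], [-1.99, 2.15], [-1.42, 1.44], [-3.14, 3.14]. Speed limits (rad/s): [2.79, 2.79, 3.14, 3.14, 3.14, 3.14].

### API

Orientations are given as a unit quaternion [x, y, z, w].
In Python, from workcell import monitor, vision, job gives the robot as it stands.
- The arm moves only by the tool move_arm, never from a script. Its argument "moves" is a list that holds one entry, the list of rows, each a list of 5 numbers: the shift along the world's x, y, z in m, then the turn about the world's z in degrees, then the opening in per cent of the stroke, from 0 (shut) to 100 (fully open). In form: [[[x, y, z, turn, gripper], ...]]. A call has 1 to 5 rows; each row is the pose to reach, as a shift and turn from the pose commanded when the call began; what a row does not reach only later rows make up. A row lasts 1/8 s, in which the tool goes at most 62.5 mm and 10.7 degrees, less where a joint would pass 70% of its speed; a pose out of reach is approached as far as the arm can. A call with a gripper value outside its range is refused whole. The fingers move at their own pace and stop on an object; the grip force is fixed at half the most. Time passes only in rows, so rows that repeat a pose let the fingers close. It gives the time, the measured TCP pose, the force, the opening and the grip force at its end, in the units of the state.
- monitor.get_obs(): the state, without advancing time (a new reading comes with each control period).
- vision.camera(name): name is "scene" or "top" or "wrist"; returns a dict with "color" (384x512x3 uint8, red, green, blue), "camera_matrix" (3x3 intrinsics, pixels), "eye" and "attitude" of the camera in the world; the wrist camera has in their place "hand_eye" (4x4, takes a point from camera to tool coordinates, whose origin is the TCP and whose axes are the flange's). Camera axes: x right, y up, looking along -z (the intrinsics and any distortion apply to the point x, -y, -z); pixel columns grow to the right and rows downward; lengths in m; the calibration is good to about 2 mm. A picture is of the moment at which its call begins: read the wrist's pose just before it. There is no depth.
- job.job_done(): hands the job in; it is judged then, once.
The state is a dict: "clock": time; "joint_pos": joint angles; "joint_vel": joint speeds; "tau": joint torques, N m; "eef_pos": TCP position; "tool_rot": TCP orientation; "ft_force": force on the tool from outside, world axes, zero at the start; "ft_torque": the same for the moment, N m; "grip_width": finger opening in m; "grasp_force": force on a finger pad.
Only numpy, scipy, OpenCV 4.12 (cv2) and the standard library are available. Lean on these libraries where they do the work, as an engineer would, in place of code of your own. Each camera call takes 0.05 s, during which the arm holds its last target. There are 200 camera calls.

## Working session

There is one attempt and no reset: what is moved stays moved. The work goes in short steps, Python scripts to look and compute and a tool call to move; the robot and the scene stay as the last step left them, time stands still between calls to the robot, and variables do not carry over. Pictures are saved under pics/ and viewed, at most 10 in all, crops included, and the job is handed in when it is done.

Besides the shell and the picture viewer there is one more tool, called after "Call:" as a command line: name --argument value ..., lists and objects as JSON in quotes. move_arm: Moves the arm, as the interface text tells. Its arguments: {"type":"object","properties":{"moves":{"type":"array","items":{"type":"array","items":{"type":"array","items":{"type":"number"}}}}},"required":["moves"]}

```bash
mkdir -p pics; cat > h.py <<'E'
import numpy as np, cv2
from workcell import monitor, vision, job
from scipy.spatial.transform import Rotation as R
def cam(n):
    o=monitor.get_obs(); c=vision.camera(n); c['obs']=o
    if n=='wrist':
        T=np.eye(4); T[:3,:3]=R.from_quat(o['tool_rot']).as_matrix(); T[:3,3]=o['eef_pos']
        M=T@np.array(c['hand_eye']); c['Rm']=M[:3,:3]; c['e']=M[:3,3]
    else:
        a=np.array(c['attitude']); c['Rm']=a if a.shape==(3,3) else R.from_quat(a).as_matrix(); c['e']=np.array(c['eye'])
    return c
def save(c,n): cv2.imwrite('pics/'+n,c['color'][:,:,::-1])
def ray(c,u,v):
    d=np.linalg.inv(c['camera_matrix'])@np.array([u,v,1.]); return c['Rm']@np.array([d[0],-d[1],-d[2]])
def onz(c,u,v,z):
    d=ray(c,u,v); return c['e']+d*(z-c['e'][2])/d[2]
def proj(c,p):
    q=c['Rm'].T@(np.array(p)-c['e']); w=c['camera_matrix']@np.array([q[0],-q[1],-q[2]]); return w[:2]/w[2]
E
python3 - <<'E'
from h import *
o=monitor.get_obs(); print(o)
a=cam('scene');b=cam('top')
for c in(a,b): print({k:v for k,v in c.items() if k not in('color','obs')})
save(a,'s0.png');save(b,'t0.png')
E
```

```text
{'clock': 0.0, 'joint_pos': array([-1.22100551e+00,  2.41422295e-01,  3.71689065e-03,  1.33521155e+00,
       -1.01107764e-05,  1.57083213e+00]), 'joint_vel': array([-0.00059322, -0.00045138, -0.00068059,  0.00050966, -0.00067708,
       -0.00056956]), 'tau': array([ 1.38797430e-03, -3.72321868e+01,  2.52406669e+01,  1.70319871e-02,
        9.70013002e-05, -2.07050999e-05]), 'eef_pos': array([ 0.17112816, -0.46912126,  0.23040552]), 'tool_rot': array([ 9.84747304e-01,  1.73987424e-01, -1.89497306e-04, -1.04325714e-03]), 'ft_force': array([-0.79861257, -0.00633536,  0.07532982]), 'ft_torque': array([-0.04558704, -0.02549865,  0.01490404]), 'grasp_force': 0.0, 'grip_width': 0.08563232735192226}
{'camera_matrix': array([[383.91205187,   0.        , 258.49632307],
       [  0.        , 383.91205187, 190.86514047],
       [  0.        ,   0.        ,   1.        ]]), 'eye': array([ 1.1112617 , -0.60014052,  0.89648945]), 'attitude': array([0.35634163, 0.15226426, 0.34890424, 0.85328897]), 'Rm': array([[ 0.71016285, -0.48691609,  0.50850904],
       [ 0.70394847,  0.50257295, -0.50187348],
       [-0.01119261,  0.71437606,  0.69967248]]), 'e': array([ 1.1112617 , -0.60014052,  0.89648945])}
{'camera_matrix': array([[369.95337311,   0.        , 255.91473889],
       [  0.        , 369.95337311, 197.95634033],
       [  0.        ,   0.        ,   1.        ]]), 'eye': array([ 0.47226002, -0.06197543,  1.28757076]), 'attitude': array([ 0.02346322, -0.03785574, -0.70638287,  0.70642739]), 'Rm': array([[-8.19646030e-04,  9.96239983e-01, -8.66326994e-02],
       [-9.99792854e-01,  9.45422201e-04,  2.03311642e-02],
       [ 2.03366232e-02,  8.66314181e-02,  9.96032840e-01]]), 'e': array([ 0.47226002, -0.06197543,  1.28757076])}
```

View pics/s0.png

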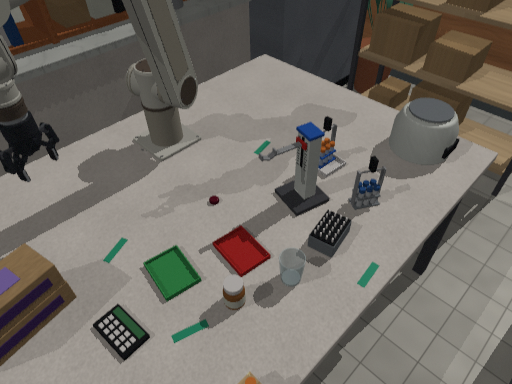

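View pics/t0.png

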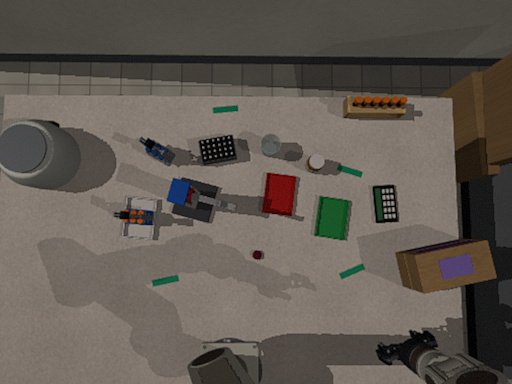

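The carrier wanted has orange caps and stands in the white tray: top (135,217), scene (326,150). Things it could be mistaken for are the spare with blue caps at top (158,150) and the orange-topped box at top (375,107). The green tray is at top (333,218), and the red one at (280,194) is a look-alike. The hook is at top (230,206). Next is a close crop.

```bash
python3 - <<'E'
from h import *
a=cam('scene');b=cam('top')
t=b['color'][165:255,100:250,::-1]; s=a['color'][105:220,250:400,::-1]
cv2.imwrite('pics/c1.png',np.hstack([cv2.resize(t,(400,240),interpolation=2),cv2.resize(s,(313,240),interpolation=2)]) if 0 else np.vstack([cv2.resize(t,(480,288),interpolation=2),cv2.resize(s[:94],(480,300),interpolation=2)]))
def corners(c,m,z,name):
    n,l,st,ce=cv2.connectedComponentsWithStats(m.astype(np.uint8))
    i=1+np.argmax(st[1:,4]); cn=max(cv2.findContours((l==i).astype(np.uint8),0,2)[0],key=cv2.contourArea)
    P=np.array([onz(c,u,v,z)[:2] for u,v in cn[:,0]],np.float32)
    print(name,st[i],cv2.minAreaRect(P))
for c,n in((a,'scene'),(b,'top')):
    h=cv2.cvtColor(c['color'],cv2.COLOR_RGB2HSV)
    g=(h[...,0]>50)&(h[...,0]<72)&(h[...,1]>120)
    corners(c,g,.016,n+' green')
    bl=(h[...,0]>105)&(h[...,0]<125)&(h[...,1]>180)
    bl[:, :]&=True
    corners(c,bl,.262,n+' bluecap')
E
```

```text
scene green [ 144  246   57   55 1716] ((0.520926833152771, -0.3534564971923828), (0.10265790671110153, 0.14417852461338043), 81.25206756591797)
scene bluecap [297 123  27  18 278] ((0.58500075340271, 0.12510821223258972), (0.0527847558259964, 0.0698169469833374), 74.98545837402344)
top green [ 315  196   35   44 1182] ((0.5150098204612732, -0.34941282868385315), (0.10341574251651764, 0.13664694130420685), 81.21149444580078)
top bluecap [167 179  24  27 429] ((0.579049825668335, 0.13168177008628845), (0.0506775826215744, 0.0671444907784462), 75.24298858642578)
```

View pics/c1.png

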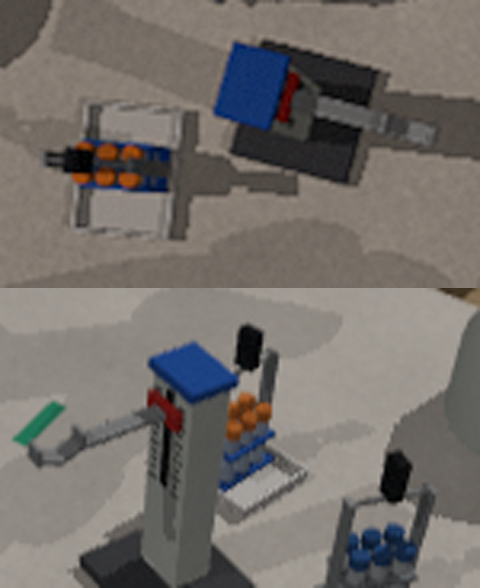

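The crop confirms the orange-capped carrier in the white tray, with its tab at top ≈(119,215). Its bar runs roughly along world y. The hook points along world −y, tilted about 15°, with its tip at top ≈(236,207) and scene ≈(260,155).

Call:
move_arm --moves '[[[0.03,0.04,0.025,10,100],[0.07,0.08,0.05,20,100],[0.11,0.12,0.075,30,100],[0.15,0.16,0.1,40,100],[0.19,0.2,0.125,50,100]]]'

```text
clock: 0.82
eef_pos: [0.3623, -0.2683, 0.3571]
tool_rot: [0.817, 0.576, 0.0, 0.0]
ft_force: [0.2, -0.8, -0.9]
grip_width: 0.085
grasp_force: 0.0
```

```bash
python3 - <<'E'
from h import *
a=cam('scene');b=cam('top');o=b['obs'];print(o['joint_pos'],o['eef_pos'],o['tool_rot'])
def tri(pa,pb):
    d1=ray(a,*pa);d2=ray(b,*pb);d1/=np.linalg.norm(d1);d2/=np.linalg.norm(d2)
    t=np.linalg.lstsq(np.c_[d1,-d2],b['e']-a['e'],rcond=None)[0]
    p,q=a['e']+t[0]*d1,b['e']+t[1]*d2; return (p+q)/2,np.linalg.norm(p-q)
print('tip',tri((260.3,155),(235,206.5)))
print('tab',tri((328,124),(119.5,215)))
for c,n in((a,'s'),(b,'t')):
    h=cv2.cvtColor(c['color'],cv2.COLOR_RGB2HSV)
    m=(h[...,0]>5)&(h[...,0]<20)&(h[...,1]>170)&(h[...,2]>90)
    x0,x1,y0,y1=(310,345,130,165) if n=='s' else (110,160,200,230)
    ys,xs=np.nonzero(m[y0:y1,x0:x1]);xs+=x0;ys+=y0
    P=np.array([onz(c,u,v,.08)[:2] for u,v in zip(xs,ys)],np.float32)
    print(n,len(xs),xs.min(),xs.max(),ys.min(),ys.max(),cv2.minAreaRect(P))
E
```

```text
[-0.62719222  0.12222169  0.19079252  1.63323676  0.00540733  1.27520807] [ 0.36738863 -0.26426489  0.36023093] [0.81410141 0.58070835 0.00353883 0.00204494]
tip (array([ 0.53856637, -0.02464037,  0.23754327]), np.float64(0.0018081402802420025))
tab (array([0.51532172, 0.32673451, 0.15355305]), np.float64(0.008775698241305056))
s 78 321 334 139 150 ((0.5210796594619751, 0.30993184447288513), (0.03810183331370354, 0.06652741134166718), 0.7557334303855896)
t 108 123 143 210 222 ((0.5182344913482666, 0.3115449547767639), (0.06452859193086624, 0.03888027369976044), 89.978515625)
```

Call:
move_arm --moves '[[[0.0,0.05,0.0,10,100],[0.0,0.1,0.0,20,100],[0.01,0.15,0.0,30,100],[0.02,0.2,0.0,40,100],[0.03,0.25,0.0,50,100]]]'

```text
clock: 1.55
eef_pos: [0.3911, -0.0188, 0.3559]
tool_rot: [0.498, 0.867, -0.0, -0.0]
ft_force: [0.8, -0.8, -0.1]
grip_width: 0.0854
grasp_force: 0.0
```

Call:
move_arm --moves '[[[0.02,0.05,0.0,10,100],[0.04,0.1,0.0,20,100],[0.06,0.15,0.0,30,100],[0.08,0.2,0.0,40,100],[0.1,0.25,0.0,50,100]]]'

```text
clock: 2.17
eef_pos: [0.492, 0.2311, 0.3557]
tool_rot: [0.085, 0.996, -0.0, -0.0]
ft_force: [0.7, -0.1, 0.5]
grip_width: 0.0855
grasp_force: 0.0
```

Call:
move_arm --moves '[[[0.02,0.04,0.0,10,100],[0.02,0.04,0.0,10,100],[0.02,0.04,0.0,10,100]]]'

```text
clock: 2.55
eef_pos: [0.5112, 0.2694, 0.3555]
tool_rot: [0.001, 1.0, -0.001, -0.001]
ft_force: [-0.6, -0.3, 0.8]
grip_width: 0.0851
grasp_force: 0.0
```

```bash
python3 - <<'E'
from h import *
w=cam('wrist');o=w['obs'];print(o['joint_pos'],o['eef_pos'],o['tool_rot'],w['e'])
save(w,'w1.png')
print(proj(w,[.519,.312,.185]),proj(w,[.519,.312,.08]))
E
```

```text
[ 4.85155342e-01  4.01359706e-01  5.49392401e-01  1.72079189e+00
 -4.65269989e-04  4.86359556e-01] [0.51124412 0.26935864 0.3555397 ] [ 6.01878553e-04  9.99999310e-01 -6.63933369e-04 -7.59289306e-04] [0.43243212 0.27014624 0.49865255]
[302.92169063 178.3978135 ] [292.72753974 156.22189046]
```

View pics/w1.png

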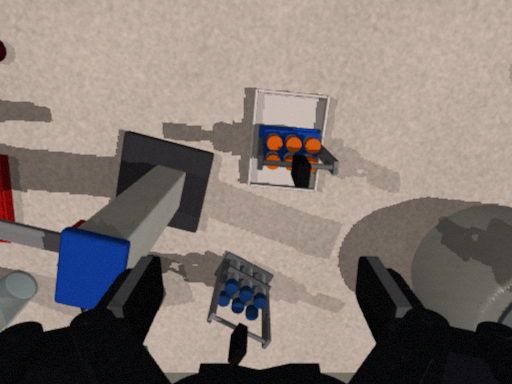

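The carrier is in its white tray at image (293,155). Its bar ends are near (262,164) and (336,167), and the tab is black at (301,172). The spare at (240,295) and the scale foot at (165,180) are clear.

```bash
python3 - <<'E'
from h import *
w=cam('wrist')
im=w['color']; h=cv2.cvtColor(im,cv2.COLOR_RGB2HSV)
m=((h[...,0]>5)&(h[...,0]<20)&(h[...,1]>170)&(h[...,2]>100)).astype(np.uint8)
n,l,st,ce=cv2.connectedComponentsWithStats(m)
for i in range(1,n):
    if st[i,4]>30: print('cap',st[i],ce[i].round(1),onz(w,*ce[i],.080).round(4))
bl=(((h[...,0]>105)&(h[...,0]<125)&(h[...,1]>150)))
bl[:, :230]=0; bl[230:]=0; ys,xs=np.nonzero(bl)
# far rack edge
pts=[(u,ys[xs==u].min()) for u in range(xs.min()+4,xs.max()-3)]
p=np.array([onz(w,u,v,.05)[:2] for u,v in pts]); s=np.polyfit(p[:,1],p[:,0],1); print('rack edge slope deg',np.degrees(np.arctan(s[0])),xs.min(),xs.max())
for uv in((262,164),(335,167)): print('upr',onz(w,*uv,.139))
k=(im.max(2)<40); k[:140]=0;k[200:]=0;k[:,:285]=0;k[:,315:]=0
ys,xs=np.nonzero(k); print('tab',xs.min(),xs.max(),ys.min(),ys.max(),len(xs)); 
print(onz(w,xs[ys>ys.max()-6].mean(),ys.max(),.187), [onz(w,x,180,.187)[1] for x in (xs[ys==180].min(),xs[ys==180].max()+1)])
c=im[110:210,235:350,::-1]; cv2.imwrite('pics/w1c.png',cv2.resize(c,(690,600),interpolation=2))
E
```

```text
cap [267 135  16  15 184] [274.3 141.9] [0.5013 0.2884 0.08  ]
cap [286 136  16  16 184] [293.5 143.5] [0.5033 0.3124 0.08  ]
cap [305 138  16  15 186] [312.5 145. ] [0.5051 0.3362 0.08  ]
cap [266 154  14   7  61] [272.7 157.1] [0.5205 0.2866 0.08  ]
cap [308 158  10   5  39] [312.3 160.1] [0.5244 0.3369 0.08  ]
cap [267 165  11   4  31] [272.1 166.3] [0.5324 0.286  0.08  ]
rack edge slope deg 4.391575749636387 259 319
upr [0.51572743 0.27263766 0.139     ]
upr [0.51911084 0.3526813  0.139     ]
tab 292 310 154 187 520
[0.52739564 0.31067334 0.187     ] [np.float64(0.30307679855523734), np.float64(0.317507373982956)]
```

View pics/w1c.png

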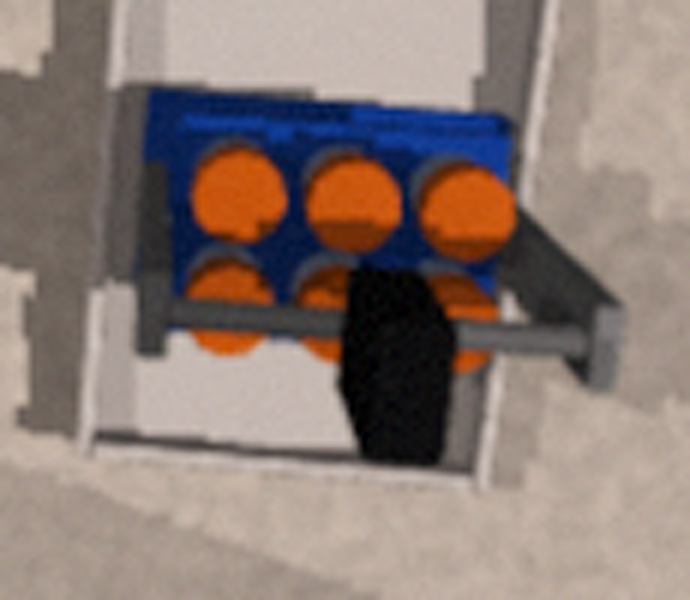

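Call:
move_arm --moves '[[[0.005,0.0415,0.0,-4.5,100],[0.005,0.0415,-0.05,-4.5,100],[0.005,0.0415,-0.11,-4.5,100],[0.005,0.0415,-0.17,-4.5,100],[0.005,0.0415,-0.19,-4.5,60]]]'

```text
clock: 3.28
eef_pos: [0.5137, 0.3087, 0.1625]
tool_rot: [0.04, 0.999, -0.002, -0.003]
ft_force: [0.3, 0.4, 0.1]
grip_width: 0.07
grasp_force: 0.0
```

```bash
python3 - <<'E'
from h import *
w=cam('wrist');o=w['obs'];print(o['eef_pos'],o['tool_rot'],o['ft_force'],o['grip_width'])
c=w['color'][100:,100:400]
a=cam('scene')['color'][90:200,260:390]
cv2.imwrite('pics/g1.png',np.hstack([cv2.resize(c,(400,379)),cv2.resize(a,(400,379),interpolation=2)])[:,:,::-1])
E
```

```text
[0.51368052 0.30869144 0.16250189] [ 0.04012927  0.99918798 -0.00204271 -0.00297436] [0.31750692 0.37735679 0.08698561] 0.07001960014275517
```

View pics/g1.png

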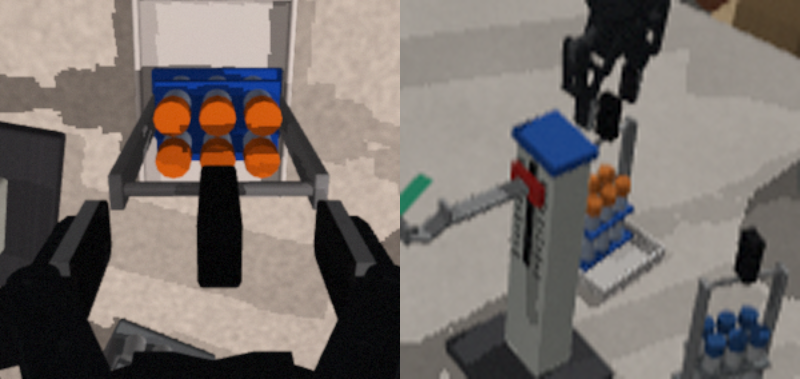

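The tab sits between the open fingers at crop x ≈219 and the bar is square to them, so I'll close the gripper.

Call:
move_arm --moves '[[[0.0,0.0,-0.012,0,60],[0.0,0.0,-0.012,0,30],[0.0,0.0,-0.012,0,10],[0.0,0.0,-0.012,0,0],[0.0,0.0,-0.012,0,0]]]'

```text
clock: 4.0
eef_pos: [0.517, 0.3117, 0.1555]
tool_rot: [0.039, 0.999, 0.0, 0.001]
ft_force: [-0.9, -1.9, 4.2]
grip_width: 0.0126
grasp_force: 59.7
```

Call:
move_arm --moves '[[[0,0,0,0,0],[0,0,0,0,0],[0,0,0,0,0]]]'

```text
clock: 4.38
eef_pos: [0.517, 0.3117, 0.1555]
tool_rot: [0.039, 0.999, 0.0, 0.001]
ft_force: [0.4, -1.3, 6.5]
grip_width: 0.0134
grasp_force: 59.8
```

Call:
move_arm --moves '[[[0.0,0.0,0.005,0,0],[0.0,0.0,0.015,0,0],[0.0,0.0,0.035,0,0],[0.0,0.0,0.06,0,0],[0.0,0.0,0.09,0,0]]]'

```text
clock: 5.0
eef_pos: [0.5156, 0.3117, 0.2441]
tool_rot: [0.039, 0.999, -0.001, -0.001]
ft_force: [-0.5, -0.4, -3.9]
grip_width: 0.0134
grasp_force: 58.6
```

Call:
move_arm --moves '[[[0.0,0.0,0.03,0,0],[0.0,0.0,0.045,0,0],[0.0,0.0,0.045,0,0],[0.0,0.0,0.045,0,0],[0.0,0.0,0.045,0,0]]]'

```text
clock: 5.62
eef_pos: [0.5158, 0.3115, 0.2878]
tool_rot: [0.039, 0.999, -0.001, -0.001]
ft_force: [-0.6, 0.4, -4.7]
grip_width: 0.0129
grasp_force: 58.7
```

```bash
python3 - <<'E'
from h import *
w=cam('wrist');o=w['obs'];print(o['eef_pos'],o['tool_rot'],o['ft_force'],o['ft_torque'],o['grip_width'])
F=[]
for i in range(6): cam('top'); F.append(monitor.get_obs()['ft_force'])
print(np.mean(F,0),np.std(F,0))
c=w['color'][60:,60:420]
a=cam('scene')['color'][60:190,250:390]
cv2.imwrite('pics/g2.png',np.hstack([cv2.resize(c,(420,378)),cv2.resize(a,(380,378),interpolation=2)])[:,:,::-1])
E
```

```text
[0.51577812 0.31151805 0.2877971 ] [ 3.88439508e-02  9.99244256e-01 -7.52900845e-04 -1.22382128e-03] [-0.64145002  0.44049355 -4.73822997] [0.00133868 0.03230202 0.0013251 ] 0.012916841534101919
[ 0.42115761 -0.26776184 -4.84690991] [0.36140937 0.39706472 0.32151691]
```

View pics/g2.png

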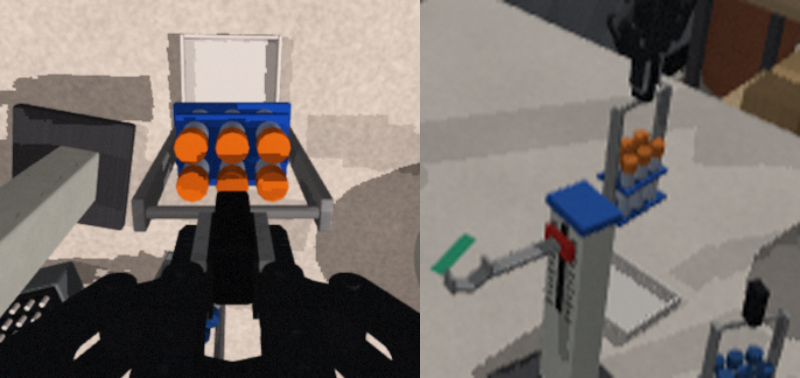

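The carrier is held square and clear of the tray. The force reads about −4.8 N, so its mass is about 0.49 kg. I'll carry it round the robot side of the scale.

Call:
move_arm --moves '[[[-0.03,0.0,0.0,0,0],[-0.08,0.0,0.0,5,0],[-0.12,-0.02,0.0,13,0],[-0.14,-0.06,0.0,22,0],[-0.155,-0.11,0.0,31,0]]]'

```text
clock: 6.65
eef_pos: [0.3604, 0.2012, 0.2897]
tool_rot: [-0.233, 0.972, 0.0, 0.001]
ft_force: [0.5, -0.2, -4.3]
grip_width: 0.0135
grasp_force: 59.1
```

Call:
move_arm --moves '[[[0.0,-0.05,0.0,9,0],[0.0,-0.1,0.0,18,0],[0.0,-0.15,0.0,27,0],[0.0,-0.2,0.0,36,0],[0.0,-0.24,0.0,45,0]]]'

```text
clock: 7.28
eef_pos: [0.3615, -0.035, 0.2899]
tool_rot: [-0.579, 0.815, -0.001, 0.001]
ft_force: [0.4, 0.2, -5.4]
grip_width: 0.0134
grasp_force: 59.1
```

Call:
move_arm --moves '[[[0.0,-0.035,0.0,3.5,0],[0.02,-0.05,-0.003,3.5,0],[0.05,-0.05,-0.006,3.5,0],[0.08,-0.05,-0.01,3.5,0],[0.08,-0.05,-0.01,3.5,0]]]'

```text
clock: 7.9
eef_pos: [0.4432, -0.0835, 0.2789]
tool_rot: [-0.602, 0.799, -0.0, 0.0]
ft_force: [-1.5, 1.2, -5.4]
grip_width: 0.0131
grasp_force: 59.7
```

```bash
python3 - <<'E'
from h import *
w=cam('wrist');o=w['obs'];print(o['joint_pos'],o['eef_pos'],o['tool_rot'],o['ft_force'])
t=cam('top');s=cam('scene')
save(w,'w3.png')
np.savez('v3.npz',**{n+k:c[k] for n,c in(('w',w),('t',t),('s',s)) for k in('color','camera_matrix','Rm','e')})
cv2.imwrite('pics/m3.png',np.hstack([cv2.resize(w['color'],(440,330)),np.vstack([cv2.resize(t['color'][170:240,160:290],(360,194),interpolation=2),cv2.resize(s['color'][110:200,220:340],(360,270),interpolation=2)])[:330]])[:,:,::-1])
E
```

```text
[-1.86349738e-01  1.26199648e-01 -1.27529490e-02  1.43133207e+00
  1.91443374e-04 -1.47784895e+00] [ 0.44323405 -0.08350698  0.27888872] [-6.01797275e-01  7.98648837e-01 -1.24693146e-04  2.43026375e-04] [-1.49737339  1.19661793 -5.41404061]
```

View pics/m3.png

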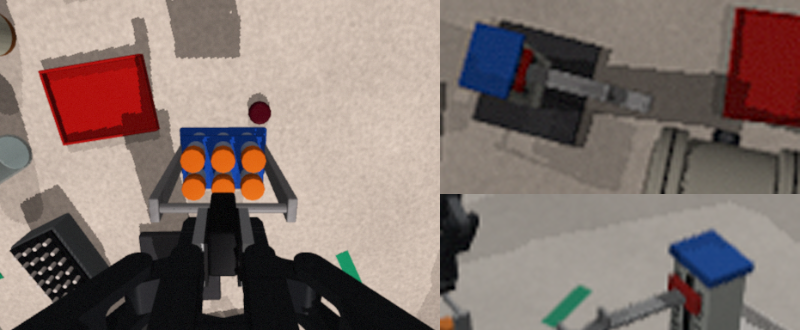

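Call:
move_arm --moves '[[[0.04,0.0,0.0,1,0],[0.08,0.0,0.0,1,0],[0.081,0.0,0.0,1,0],[0.081,0.0,0.0,1,0]]]'

```text
clock: 8.55
eef_pos: [0.5216, -0.0833, 0.2793]
tool_rot: [-0.609, 0.793, 0.001, -0.001]
ft_force: [-0.0, -0.2, -5.1]
grip_width: 0.0133
grasp_force: 60.5
```

```bash
python3 - <<'E'
from h import *
o=monitor.get_obs();print(o['eef_pos'],o['tool_rot'])
t=cam('top');s=cam('scene')
cv2.imwrite('pics/m4.png',np.vstack([cv2.resize(t['color'][160:250,160:290],(520,360),interpolation=2)[60:],cv2.resize(s['color'][100:200,190:340],(520,347),interpolation=2)[:300]])[:,:,::-1])
E
```

```text
[ 0.52159028 -0.08328614  0.27925218] [-6.08645384e-01  7.93442011e-01  5.00076758e-04 -5.67383133e-04]
```

View pics/m4.png

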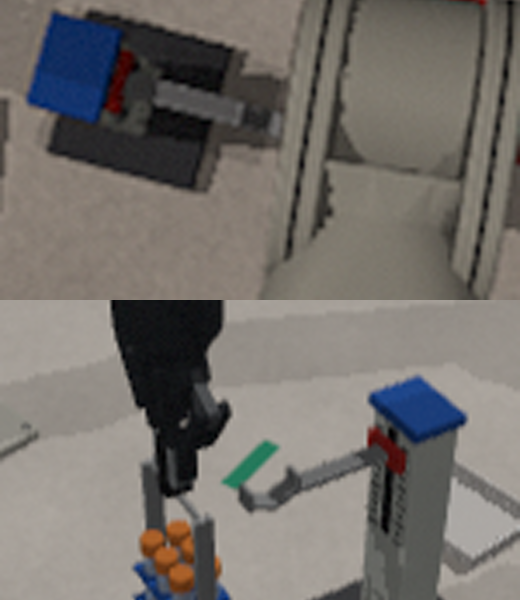

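The bar runs along the scale's y in front of the hook tip (crop 243,490), with the window open to it. I'll slide it over the hook.

Call:
move_arm --moves '[[[0.006,0.02,0.0,0,0],[0.012,0.04,0.0,0,0],[0.018,0.06,0.0,0,0],[0.0235,0.0775,0.0,0,0],[0.0235,0.0775,0.0,0,0]]]'

```text
clock: 9.28
eef_pos: [0.546, -0.0048, 0.2796]
tool_rot: [-0.609, 0.793, -0.0, 0.0]
ft_force: [-1.2, -0.3, -5.5]
grip_width: 0.013
grasp_force: 60.5
```

```bash
python3 - <<'E'
from h import *
o=monitor.get_obs();print(o['eef_pos'],o['tool_rot'],o['ft_force'])
s=cam('scene')
cv2.imwrite('pics/m5.png',cv2.resize(s['color'][100:210,210:340],(650,550),interpolation=2)[:,:,::-1])
E
```

```text
[ 0.54603882 -0.00483879  0.27958775] [-6.09396784e-01  7.92865387e-01 -1.16555390e-04  1.53107529e-04] [-1.17141369 -0.29955665 -5.46631086]
```

View pics/m5.png

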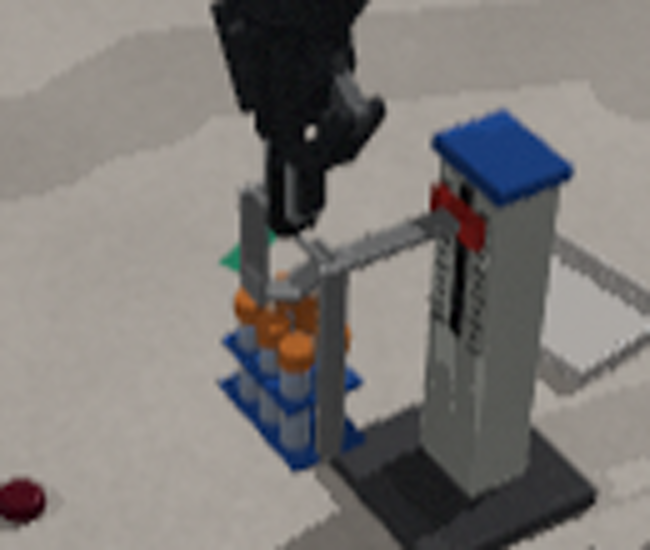

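The hook passes through the window under the bar (crop ≈290,285), between the uprights and above the caps. That was the last picture I may view, so from here I go by force and measured positions. Next I lower the carrier.

Call:
move_arm --moves '[[[0,0,-0.006,0,0],[0,0,-0.012,0,0],[0,0,-0.018,0,0],[0,0,-0.024,0,0],[0,0,-0.03,0,0]]]'

```text
clock: 9.95
eef_pos: [0.5461, -0.006, 0.2488]
tool_rot: [-0.609, 0.793, 0.0, -0.0]
ft_force: [-0.2, -0.0, -4.4]
grip_width: 0.0129
grasp_force: 60.5
```

Call:
move_arm --moves '[[[0,0,-0.003,0,0],[0,0,-0.006,0,0],[0,0,-0.009,0,0],[0,0,-0.012,0,0],[0,0,-0.015,0,0]]]'

```text
clock: 10.58
eef_pos: [0.5463, -0.0059, 0.2343]
tool_rot: [-0.609, 0.793, -0.0, 0.0]
ft_force: [-0.7, 0.7, -2.9]
grip_width: 0.013
grasp_force: 60.4
```

Call:
move_arm --moves '[[[0,0,-0.003,0,0],[0,0,-0.006,0,0],[0,0,-0.009,0,0],[0,0,-0.012,0,0],[0,0,-0.015,0,0]]]'

```text
clock: 11.2
eef_pos: [0.5463, -0.0059, 0.2193]
tool_rot: [-0.609, 0.793, -0.0, 0.0]
ft_force: [0.1, -1.1, -3.5]
grip_width: 0.0133
grasp_force: 60.7
```

```bash
cat > f.py <<'E'
from h import *
F=[]
for i in range(8): vision.camera('top'); F.append(monitor.get_obs()['ft_force'])
o=monitor.get_obs(); print(np.mean(F,0),np.std(F,0)/8**.5,o['eef_pos'],o['clock'])
E
python3 f.py
```

```text
[ 0.69020185  0.32157574 -2.29017844] [0.15735852 0.16979035 0.13475196] [ 0.54628295 -0.00589032  0.21948394] 11.6
```

Call:
move_arm --moves '[[[0,0,-0.003,0,0],[0,0,-0.006,0,0],[0,0,-0.009,0,0],[0,0,-0.012,0,0],[0,0,-0.015,0,0]]]'

```text
clock: 12.22
eef_pos: [0.5463, -0.0059, 0.2042]
tool_rot: [-0.609, 0.793, -0.0, 0.0]
ft_force: [0.4, 0.5, -0.8]
grip_width: 0.0132
grasp_force: 60.9
```

```bash
python3 f.py
```

```text
[ 0.68616745  0.30010692 -1.07348082] [0.1570299  0.20513052 0.10920263] [ 0.54628037 -0.00587411  0.20447081] 12.625
```

Call:
move_arm --moves '[[[0,0,-0.003,0,0],[0,0,-0.006,0,0],[0,0,-0.008,0,0],[0,0,-0.01,0,0],[0,0,-0.01,0,0]]]'

```text
clock: 13.25
eef_pos: [0.5463, -0.0059, 0.1942]
tool_rot: [-0.609, 0.793, -0.0, 0.0]
ft_force: [1.7, 0.7, 0.4]
grip_width: 0.0127
grasp_force: 61.1
```

```bash
sed -i 's/range(8)/range(24)/;s/8\*\*/24**/' f.py; python3 f.py
```

```text
[ 0.69092056  0.46317814 -0.13674931] [0.12986343 0.0827013  0.08471151] [ 0.54624951 -0.00589967  0.1943334 ] 14.45
```

Call:
move_arm --moves '[[[0,0,-0.001,0,0],[0,0,-0.001,0,0],[0,0,-0.001,0,20],[0,0,-0.001,0,40],[0,0,-0.001,0,50]]]'

```text
clock: 15.08
eef_pos: [0.5459, -0.0059, 0.1932]
tool_rot: [-0.609, 0.793, 0.0, -0.0]
ft_force: [-0.3, 0.4, -0.4]
grip_width: 0.0428
grasp_force: 0.0
```

```bash
python3 - <<'E'
from h import *
a=cam('scene'); o=monitor.get_obs(); print(o['grip_width'],o['grasp_force'],o['ft_force'])
def red(c):
    h=cv2.cvtColor(c['color'][100:180,280:330],cv2.COLOR_RGB2HSV); m=((h[...,0]<8)|(h[...,0]>172))&(h[...,1]>150)&(h[...,2]>60)
    ys,xs=np.nonzero(m); return xs.mean().round(2)+280,ys.mean().round(2)+100,len(xs)
print(red(a)); print([red(cam('scene')) for i in range(8)])
E
```

```text
0.04261026361786453 0.0 [ 0.62058207 -0.01037237 -0.62615523]
(np.float64(300.58), np.float64(156.3), 53)
[(np.float64(300.69), np.float64(156.37), 52), (np.float64(300.76), np.float64(156.26), 50), (np.float64(300.79), np.float64(156.13), 52), (np.float64(300.84), np.float64(156.13), 55), (np.float64(300.84), np.float64(156.13), 55), (np.float64(300.79), np.float64(156.13), 52), (np.float64(300.85), np.float64(156.25), 53), (np.float64(300.75), np.float64(156.31), 52)]
```

Call:
move_arm --moves '[[[0,0,0,0,50],[0,0,0,0,50],[0,0,0,0,50],[0,0,0,0,50],[0,0,0,0,50]]]'

```text
clock: 16.15
eef_pos: [0.5462, -0.0059, 0.1933]
tool_rot: [-0.609, 0.793, -0.0, -0.0]
ft_force: [0.2, -1.1, -0.0]
grip_width: 0.0426
grasp_force: 0.0
```

Call:
move_arm --moves '[[[0,0,0,0,50],[0,0,0,0,50],[0,0,0,0,50],[0,0,0,0,50],[0,0,0,0,50]]]'

```text
clock: 16.77
eef_pos: [0.5462, -0.0059, 0.1933]
tool_rot: [-0.609, 0.793, -0.0, 0.0]
ft_force: [0.3, -1.0, -0.0]
grip_width: 0.0427
grasp_force: 0.0
```

Call:
move_arm --moves '[[[0,0,0,0,50],[0,0,0,0,50],[0,0,0,0,50],[0,0,0,0,50],[0,0,0,0,50]]]'

```text
clock: 17.4
eef_pos: [0.5462, -0.0059, 0.1933]
tool_rot: [-0.609, 0.793, 0.0, -0.0]
ft_force: [-0.6, -1.3, 0.2]
grip_width: 0.0428
grasp_force: 0.0
```

Call:
move_arm --moves '[[[0,0,0,0,50],[0,0,0,0,50],[0,0,0,0,50],[0,0,0,0,50],[0,0,0,0,50]]]'

```text
clock: 18.02
eef_pos: [0.5462, -0.0059, 0.1933]
tool_rot: [-0.609, 0.793, 0.0, 0.0]
ft_force: [-0.1, 0.0, -0.4]
grip_width: 0.0426
grasp_force: 0.0
```

```bash
python3 - <<'E'
from h import *
w=cam('wrist'); im=w['color']; F=[]
for i in range(10): vision.camera('top'); F.append(monitor.get_obs()['ft_force'])
print('free bias',np.mean(F,0))
h=cv2.cvtColor(im,cv2.COLOR_RGB2HSV); m=((h[...,0]>5)&(h[...,0]<20)&(h[...,1]>170)&(h[...,2]>100)).astype(np.uint8)
n,l,st,ce=cv2.connectedComponentsWithStats(m)
o=w['obs'];T=R.from_quat(o['tool_rot']).as_matrix()
zc=o['eef_pos'][2]-.1515+.078
for i in range(1,n):
    if st[i,4]>30: print('cap',ce[i].round(1),st[i,4],(T.T@(onz(w,*ce[i],zc)-o['eef_pos'])).round(4))
E
```

```text
free bias [ 0.06613553 -0.01176672 -0.19326368]
cap [224.9 183.5] 692 [ 0.0151 -0.0229  0.0735]
cap [260.2 183.7] 679 [0.015  0.0007 0.0735]
cap [295.9 184.1] 697 [0.0147 0.0246 0.0735]
cap [226.2 216.7] 620 [-0.0089 -0.0228  0.0735]
cap [297.2 218. ] 495 [-0.0098  0.0264  0.0735]
cap [249.2 216.4] 54 [-0.0087 -0.0069  0.0735]
```

The carrier hung freely for over 3 s and the caps show it centred in the grip to 3 mm. I'll regrip gently and lift slowly.

Call:
move_arm --moves '[[[0,0,0,0,35],[0,0,0,0,25],[0,0,0,0,18],[0,0,0,0,14],[0,0,0,0,0]]]'

```text
clock: 19.2
eef_pos: [0.5462, -0.0058, 0.1933]
tool_rot: [-0.609, 0.793, 0.0, 0.0]
ft_force: [0.2, 0.3, 0.3]
grip_width: 0.0131
grasp_force: 58.4
```

Call:
move_arm --moves '[[[0,0,0,0,0],[0,0,0,0,0],[0,0,0.001,0,0],[0,0,0.003,0,0],[0,0,0.006,0,0]]]'

```text
clock: 19.82
eef_pos: [0.5462, -0.0058, 0.1994]
tool_rot: [-0.609, 0.793, 0.0, 0.0]
ft_force: [0.0, 0.5, -1.9]
grip_width: 0.013
grasp_force: 58.4
```

Call:
move_arm --moves '[[[0,0,0.004,0,0],[0,0,0.008,0,0],[0,0,0.012,0,0],[0,0,0.016,0,0],[0,0,0.02,0,0]]]'

```text
clock: 20.45
eef_pos: [0.5462, -0.0058, 0.2194]
tool_rot: [-0.609, 0.793, 0.0, -0.0]
ft_force: [1.4, 1.9, -3.4]
grip_width: 0.0136
grasp_force: 58.3
```

Call:
move_arm --moves '[[[0,0,0.004,0,0],[0,0,0.008,0,0],[0,0,0.012,0,0],[0,0,0.016,0,0],[0,0,0.02,0,0]]]'

```text
clock: 21.08
eef_pos: [0.5458, -0.0062, 0.2392]
tool_rot: [-0.609, 0.794, 0.0, -0.001]
ft_force: [-0.4, -0.1, -5.4]
grip_width: 0.0136
grasp_force: 58.4
```

Call:
move_arm --moves '[[[0,0,0.004,0,0],[0,0,0.008,0,0],[0,0,0.012,0,0],[0,0,0.016,0,0],[0,0,0.02,0,0]]]'

```text
clock: 21.7
eef_pos: [0.5462, -0.0059, 0.2596]
tool_rot: [-0.609, 0.793, -0.0, -0.0]
ft_force: [0.3, -0.3, -4.9]
grip_width: 0.0131
grasp_force: 58.4
```

Call:
move_arm --moves '[[[0,0,0.005,0,0],[0,0,0.01,0,0],[0,0,0.015,0,0],[0,0,0.02,0,0],[0,0,0.02,0,0]]]'

```text
clock: 22.32
eef_pos: [0.5465, -0.0059, 0.2799]
tool_rot: [-0.609, 0.793, -0.0, 0.0]
ft_force: [0.1, 0.4, -5.0]
grip_width: 0.0134
grasp_force: 58.4
```

Call:
move_arm --moves '[[[-0.006,-0.02,0.0,0,0],[-0.012,-0.04,0.0,0,0],[-0.018,-0.06,0.0,0,0],[-0.0235,-0.08,0.0,0,0],[-0.026,-0.1,0.0,0,0]]]'

```text
clock: 22.95
eef_pos: [0.5193, -0.1073, 0.2792]
tool_rot: [-0.608, 0.794, 0.0, -0.0]
ft_force: [0.2, -0.5, -4.4]
grip_width: 0.0132
grasp_force: 58.5
```

Call:
move_arm --moves '[[[0.0,-0.045,0.0,2,0],[0.0,-0.095,0.0,4,0],[-0.001,-0.145,0.0,6,0],[-0.002,-0.195,0.0,6,0],[-0.002,-0.235,0.0,6,0]]]'

```text
clock: 23.58
eef_pos: [0.5169, -0.3437, 0.2789]
tool_rot: [-0.649, 0.761, 0.0, -0.0]
ft_force: [1.1, -0.6, -4.9]
grip_width: 0.013
grasp_force: 58.8
```

Call:
move_arm --moves '[[[0.0,-0.01,-0.03,0,0],[0.0,-0.01,-0.06,0,0],[0.0,-0.01,-0.06,0,0]]]'

```text
clock: 23.95
eef_pos: [0.5154, -0.3504, 0.2156]
tool_rot: [-0.649, 0.761, 0.004, -0.001]
ft_force: [0.1, 0.6, -5.1]
grip_width: 0.0133
grasp_force: 59.3
```

```bash
python3 - <<'E'
from h import *
o=monitor.get_obs();print(o['eef_pos'],o['tool_rot'],o['joint_pos'][5],o['clock'])
for n in('scene','top','wrist'):
    c=cam(n)
    if n=='wrist': save(c,'w9.png')
    h=cv2.cvtColor(c['color'],cv2.COLOR_RGB2HSV)
    g=((h[...,0]>50)&(h[...,0]<72)&(h[...,1]>120)).astype(np.uint8)
    k,l,st,ce=cv2.connectedComponentsWithStats(g); i=1+np.argmax(st[1:,4])
    cn=max(cv2.findContours((l==i).astype(np.uint8),0,2)[0],key=cv2.contourArea)
    P=np.array([onz(c,u,v,.016)[:2] for u,v in cn[:,0]],np.float32); print(n,st[i],cv2.minAreaRect(P),P.min(0),P.max(0))
E
```

```text
[ 0.51538027 -0.35042819  0.21561924] [-0.6488465   0.76090742  0.0040671  -0.00125452] -2.0091552167928093 23.95
scene [ 144  247   57   54 1211] ((0.520926833152771, -0.3534564971923828), (0.10265790671110153, 0.14417852461338043), 81.25206756591797) [ 0.4437896  -0.41330728] [ 0.59837544 -0.2937899 ]
top [315 196  30  44 639] ((0.5150142908096313, -0.34912821650505066), (0.1029137372970581, 0.13667115569114685), 81.2879409790039) [ 0.44165933 -0.39329076] [ 0.5898728 -0.2906551]
wrist [ 195  110  138   86 5777] ((0.5122144818305969, -0.358991801738739), (0.08977187424898148, 0.13868895173072815), 81.02263641357422) [ 0.4374304  -0.41290107] [ 0.5849204  -0.30399513]
```

Call:
move_arm --moves '[[[0,0,-0.02,0,0],[0,0,-0.035,0,0],[0,0,-0.045,0,0],[0,0,-0.052,0,0],[0,0,-0.052,0,0]]]'

```text
clock: 24.72
eef_pos: [0.518, -0.3507, 0.1668]
tool_rot: [-0.649, 0.76, 0.0, -0.0]
ft_force: [-0.3, 0.2, -3.5]
grip_width: 0.0133
grasp_force: 59.2
```

Call:
move_arm --moves '[[[0,0,-0.002,0,0],[0,0,-0.003,0,0],[0,0,-0.004,0,0],[0,0,-0.005,0,0],[0,0,-0.005,0,0]]]'

```text
clock: 25.35
eef_pos: [0.5181, -0.3508, 0.1622]
tool_rot: [-0.649, 0.76, 0.0, -0.0]
ft_force: [-0.4, 0.3, -4.7]
grip_width: 0.0134
grasp_force: 59.3
```

Call:
move_arm --moves '[[[0,0,-0.001,0,0],[0,0,-0.001,0,0],[0,0,-0.002,0,0],[0,0,-0.002,0,0]]]'

```text
clock: 25.85
eef_pos: [0.5181, -0.3508, 0.1602]
tool_rot: [-0.649, 0.761, 0.0, -0.0]
ft_force: [0.5, 0.8, -5.3]
grip_width: 0.0131
grasp_force: 59.3
```

```bash
sed -i 's/range(24)/range(8)/;s/24\*\*/8**/' f.py; python3 f.py
```

```text
[ 0.149526  -0.0178818 -4.6324367] [0.1617017  0.12792454 0.11204772] [ 0.51819339 -0.35087793  0.16032295] 26.25
```

Call:
move_arm --moves '[[[0,0,-0.001,0,0],[0,0,-0.002,0,0],[0,0,-0.003,0,0],[0,0,-0.0035,0,0],[0,0,-0.0035,0,0]]]'

```text
clock: 26.88
eef_pos: [0.5181, -0.3509, 0.1567]
tool_rot: [-0.649, 0.761, 0.0, -0.0]
ft_force: [0.0, 0.3, -4.6]
grip_width: 0.0129
grasp_force: 59.3
```

Call:
move_arm --moves '[[[0,0,-0.0005,0,0],[0,0,-0.001,0,0],[0,0,-0.001,0,0]]]'

```text
clock: 27.25
eef_pos: [0.5182, -0.3509, 0.1558]
tool_rot: [-0.649, 0.76, -0.0, -0.0]
ft_force: [0.2, -0.1, -4.6]
grip_width: 0.0132
grasp_force: 59.5
```

```bash
python3 f.py
```

```text
[ 0.06672283 -0.07581774 -4.12899612] [0.13515935 0.18829951 0.10602407] [ 0.51820871 -0.35093058  0.15589695] 27.65
```

Call:
move_arm --moves '[[[0,0,-0.0005,0,0],[0,0,-0.001,0,0],[0,0,-0.001,0,0],[0,0,-0.001,0,0]]]'

```text
clock: 28.15
eef_pos: [0.5183, -0.3512, 0.1558]
tool_rot: [-0.649, 0.761, -0.001, 0.0]
ft_force: [-3.1, 0.8, 3.7]
grip_width: 0.0133
grasp_force: 60.6
```

```bash
python3 f.py
```

```text
[-2.74181933  0.13845754  5.84475094] [0.14885979 0.1815167  0.22708445] [ 0.51830756 -0.35120454  0.15579792] 28.55
```

Contact: the force has risen to about +6 N. I'll ease up 0.5 mm, release and back away straight up.

Call:
move_arm --moves '[[[0,0,0.0005,0,0],[0,0,0.0005,0,20],[0,0,0.0005,0,40],[0,0,0.0005,0,60],[0,0,0.0005,0,60]]]'

```text
clock: 29.18
eef_pos: [0.5182, -0.3508, 0.1551]
tool_rot: [-0.649, 0.76, 0.0, 0.0]
ft_force: [-0.7, 0.6, -0.9]
grip_width: 0.0514
grasp_force: 0.0
```

Call:
move_arm --moves '[[[0,0,0.02,0,60],[0,0,0.05,0,60],[0,0,0.1,0,60],[0,0,0.14,0,60],[0,0,0.15,0,60]]]'

```text
clock: 29.8
eef_pos: [0.5192, -0.3516, 0.309]
tool_rot: [-0.649, 0.76, -0.003, 0.001]
ft_force: [0.2, 0.4, -0.5]
grip_width: 0.0511
grasp_force: 0.0
```

Call:
move_arm --moves '[[[-0.05,0,0,0,60],[-0.1,0,0,0,60],[-0.12,0,0,0,60],[-0.12,0,0,0,60],[-0.12,0,0,0,60]]]'

```text
clock: 30.42
eef_pos: [0.3986, -0.3509, 0.3047]
tool_rot: [-0.649, 0.76, 0.0, 0.0]
ft_force: [0.5, -0.7, -0.4]
grip_width: 0.0511
grasp_force: 0.0
```

```bash
python3 - <<'E'
from h import *
c=cam('scene'); h=cv2.cvtColor(c['color'],cv2.COLOR_RGB2HSV)
g=((h[...,0]>50)&(h[...,0]<72)&(h[...,1]>120)); print('green',g[240:310,140:210].sum())
w=cam('wrist');print(w['obs']['eef_pos'],w['obs']['clock'])
for n,c in(('s',c),('w',w)):
    h=cv2.cvtColor(c['color'],cv2.COLOR_RGB2HSV)
    m=((h[...,0]>5)&(h[...,0]<20)&(h[...,1]>170)&(h[...,2]>90)).astype(np.uint8)
    k,l,st,ce=cv2.connectedComponentsWithStats(m)
    for i in range(1,k):
        if st[i,4]>15: print(n,st[i,4],ce[i].round(1),onz(c,*ce[i],.08).round(4))
h=cv2.cvtColor(cam('scene')['color'][100:180,280:330],cv2.COLOR_RGB2HSV); m=((h[...,0]<8)|(h[...,0]>172))&(h[...,1]>150)&(h[...,2]>60)
ys,xs=np.nonzero(m);print('pointer',xs.mean()+280,ys.mean()+100)
E
```

```text
green 921
[ 0.39888047 -0.35082068  0.30462929] 30.475
s 132 [163.1 260. ] [ 0.5203 -0.3663  0.08  ]
s 18 [177.9 261.3] [ 0.5511 -0.342   0.08  ]
s 62 [250.1 380.5] [ 0.8913 -0.4154  0.08  ]
w 249 [131.2 161.4] [ 0.54  -0.369  0.08 ]
w 238 [153.  161.1] [ 0.5159 -0.3656  0.08  ]
w 241 [174.7 161. ] [ 0.492  -0.3619  0.08  ]
w 24 [133.2 175.1] [ 0.542  -0.3533  0.08  ]
w 154 [154.8 179.7] [ 0.5192 -0.3443  0.08  ]
w 74 [172.7 178.9] [ 0.499  -0.3421  0.08  ]
pointer 301.86206896551727 143.05172413793105
```

```bash
python3 -c "
from workcell import job; print(job.job_done())"
```

```text
the job is handed in; nothing more can be done
None
```

I weighed the orange-capped carrier (about 0.49 kg): it hung free on the hook for over 3 s, then I stood it in the green tray, let go, and handed the job in at about 30 s on the robot's clock.

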